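# Clip the lid onto the acrylic canister

### The arm

A 6-joint arm with a two-finger parallel gripper is mounted at the origin on the work surface. World frame = base frame: x ahead of the robot, y to its left, z up, the work surface at z = 0. Lengths are in m, angles in rad, forces in N, time in s.
With the tool pointing down it reaches from about 0.3 to 0.875 m from the base axis. Payload 6.4 kg.
Tool frame: the origin (TCP) lies midway between the tips of the shut fingers; the grasp point (between the pads) lies 19 mm behind it; z points along the fingers, y is the line along which they close (so a half turn about z gives the same grasp; the last joint's range is limited). The gripper opens to 85 mm and grips with 20 to 120 N. Pads are 22 mm wide; open, the fingers measure 114 mm over their backs; the gripper's body (76 mm by 85 mm) begins 54 mm behind the grasp point. The pads swing forward as they close: fully open they stand 13 mm farther back than shut.
Start: joints at [-1.45, 0.181, 1.607, -0, 1.354, -0.206], TCP at [0.185, -0.545, 0.203] pointing down, gripper open.
Joint ranges: [-2.99, 2.99], [-0.89, 2.07], [0.3, 2.58], [-1.14, 4.28], [0, 2.63], [-3.12, 3.12]. Speed limits (rad/s): [2.57, 2.57, 3.01, 3.14, 3.14, 3.14].

### API

Orientations are given as a unit quaternion [w, x, y, z].
In Python, from bench import ctrl gives the robot as it stands.
- The arm moves only by the tool send_rows, never from a script. Its argument "motion" is a list of rows, each a list of 7 numbers: the turn, a rotation vector about the tool's x, y, z in degrees, then the shift along the tool's x, y, z in mm, then the closure, from -1 (fully open) to 1 (shut). In form: [[rx, ry, rz, tx, ty, tz, grip], ...]. A call has exactly 10 rows; each row shifts and turns the commanded pose from where the row before left it, along the tool's axes as they then stand; what a row does not reach is not made up. A row lasts 1/10 s, in which the tool goes at most 50 mm and 8.59 degrees, less where a joint would pass 70% of its speed; a pose out of reach is approached as far as the arm can. A call is refused whole if a number of a shift passes 50 or a number of a turn 8.59, either way. A call with a gripper value outside its range is refused whole. The fingers move at their own pace and stop on an object; the grip force is fixed at half the most. Time passes only in rows, so rows that do not move let the fingers close, or fill a call up. It gives the time, the measured TCP pose, the force, the opening and the grip force at its end, in the units of the state.
- ctrl.get_obs(): the state, without advancing time (a new reading comes with each control period).
- ctrl.camera(name): name is "side" or "top" or "wrist"; returns a dict with "color" (420x560x3 uint8, red, green, blue), "z_map" (420x560 float32, m along the optical axis (not along the pixel's ray), 0 where there is no reading), "mtx" (3x3 intrinsics, pixels), "extrinsics" (4x4, takes a point from camera to world coordinates); the wrist camera has in their place "hand_eye" (4x4, takes a point from camera to tool coordinates, whose origin is the TCP and whose axes are the flange's). Camera axes: x right, y down, z forward; pixel columns grow to the right and rows downward; lengths in m; the calibration is good to about 2 mm. A picture is of the moment at which its call begins: read the wrist's pose just before it.
- ctrl.hand_in(): hands the job in; it is judged then, once.
The state is a dict: "time_s": time; "q": joint angles; "dq": joint speeds; "joint_efforts": joint torques, N m; "eef_pos": TCP position; "eef_rot": TCP orientation; "wrist_force": force on the tool from outside, world axes, zero at the start; "torque": the same for the moment, N m; "opening": opening from 0.0 (shut) to 1.0 (fully open); "grasp_force": force on a finger pad.
Only numpy, scipy, OpenCV 4.12 (cv2) and the standard library are available. Lean on these libraries where they do the work, as an engineer would, in place of code of your own. Each camera call takes 0.05 s, during which the arm holds its last target. There are 200 camera calls.

### The job

Pick the coral-red lid up by its handle, set it squarely on the clear canister between its two brass snap hooks, and press it down until both hooks have clicked over its edges and it sits level on the rim; then let go. Feel your way down and never press on the canister with more than about 35 N, or it will crack. Leave the sunglasses, the pebble sculpture and the key hook alone.

Things in the scene. Friction and masses are not known exactly. Their poses are not given: they have to be found in the camera images.
- canister: Clear square acrylic canister fixed by a 116 mm square, 6 mm thick brass base. Origin: centre of the underside, z up. Teal collar on top, 100 mm square outside, mouth 88 mm square; collar height is set by hand, hidden and steady: its level rim lies 77 to 99 mm above the origin, to be felt. Snap hooks at the middle of its +y and -y sides. It cracks above 35 N from the lid.
- lid_grip (a point): Centre of the lid's handle, axes as the lid's. Lid: coral-red plate 100 x 100 x 12 mm, 0.15 to 0.27 kg, with an upright brass bar handle on top, 20 mm thick in x, 56 mm long in y, 36 mm tall. This point is 18 mm below the handle's top and 30 mm above the plate's underside. Grip across the 20 mm. On the canister the handle lies along canister y; a half turn makes no difference.
- lid: The same lid; origin at the centre of the plate's underside, 30 mm below lid_grip. A square plug under the plate, 83 mm wide tapering to 80 mm, reaches 10 mm down into the mouth; the lid stands on it. The push takes about 3 to 11 N on the hooks' slopes, eases as the plate passes the barbs, and rises hard on the rim.
- hook_a (a joint): Brass snap hook on the canister's +y side, a spring hinge, rad: 0 upright (free, or clicked over the lid), about 0.1 while the lid's edge spreads it. 24 mm wide; top 45 mm above the rim, outer side 60 mm from the canister's axis. Barb: inner face 46 mm from the axis, flat underside 13.5 mm above the rim (1.5 mm above a seated plate). Slope above it opens to 54 mm at 39 mm above the rim.
- hook_b (a joint): The same hook on the -y side, 1.4 times as stiff, so the two may click at different moments.
- shades_black: Black plastic sunglasses standing on the credenza, 140 mm wide, 45 mm tall, 110 mm deep; origin under the middle of the front frame. Leave alone.
- shades_amber: Amber plastic sunglasses, same size and origin. Leave alone.
- pebbles: White ceramic stacked-pebble sculpture, 68 mm across, 76 mm tall; origin under its centre. Leave alone.
- key_hook: Brass-toned steel key hook on a round 80 mm foot, fixed, 170 mm tall, hook pointing to -x; origin under the foot's centre. Leave alone.
There are look-alikes about, which are no part of the job. What is shaped like the lid but blue or turquoise is not meant.

How it is judged:
On the way, in this order (a step that is already met when the one before it is completed fails the run):
1. the lid is lifted clear of the credenza (its plate at least 60 mm up) (height (world z) of lid above 0.06 m), for 0.1 s.
2. the lid is pressed down under both hooks (horizontal distance between lid and canister below 0.006 m and z of lid in the frame of canister between 0.074 and 0.1015 m and value of joint each of hook_a, hook_b below 0.02 rad), for 0.2 s.
At the end, for the whole second after the job is handed in: The lid lies level (within 0.04 rad) on the rim, centred on the canister within 6 mm and square to it within 0.1 rad, its underside 74 to 101.5 mm above the canister's origin, with both hooks sprung back over it (each under 0.02 rad), at rest and released (all of step 2 and angle between lid's own z axis and vertical below 0.04 rad and angle between the y axis of lid and the y axis of canister, either way round below 0.1 rad and linear speed of lid below 0.01 m/s and contact force between the fingers and lid below 0.1 N); the robot touches nothing.
It fails at once if the lid presses on the canister, its collar or its hooks with more than 35 N (contact force between lid and canister above 35 N).
It fails at once if the robot presses on the canister or its hooks with more than 35 N (contact force between any of the fingers, the arm and canister above 35 N).
It fails at once if sunglasses or sculpture moved by more than 15 mm (distance of any of shades_black, shades_amber, pebbles from where it was at the start of the episode above 0.015 m).
It fails at once if the key hook is bumped (contact force between any of the arm, the fingers, lid and key_hook above 3 N).
It also fails if it takes over 72 s, if anything falls off the work surface, if the arm or the gripper's body presses on something with over 40 N, if the wrist force passes 120 N, or if a joint passes its speed limit or range.

## Working session

There is one attempt and no reset: what is moved stays moved. The work goes in short steps, Python scripts to look and compute and a tool call to move; the robot and the scene stay as the last step left them, time stands still between calls to the robot, and variables do not carry over. Pictures are saved under pics/ and viewed, at most 10 in all, crops included, and the job is handed in when it is done.

Besides the shell and the picture viewer there is one more tool, called as name([rows], argument=value, ...), one row to a line, values as JSON. send_rows: Moves the arm, as the interface text tells. Its arguments: {"type":"object","properties":{"motion":{"type":"array","items":{"type":"array","items":{"type":"number"}}}},"required":["motion"]}

```bash
mkdir -p pics; cat > h.py <<'E'
import numpy as np, cv2
from bench import ctrl
def cam(n):
    c=ctrl.camera(n); return c
def pts(c):
    h,w=c["z_map"].shape; v,u=np.mgrid[:h,:w]; K=np.array(c["mtx"]); z=c["z_map"]
    P=np.stack([(u-K[0,2])/K[0,0]*z,(v-K[1,2])/K[1,1]*z,z],-1)
    E=np.array(c["extrinsics"]); return P@E[:3,:3].T+E[:3,3]
E
python3 - <<'E'
from h import *
o=ctrl.get_obs(); print(o)
t=cam("top"); s=cam("side")
for n,c in(("top",t),("side",s)):
    print(n,np.round(c["mtx"],1).tolist(),np.round(c["extrinsics"],3).tolist())
    np.savez("pics/"+n+".npz",**c)
    cv2.imwrite(f"pics/{n}.png",c["color"][:,:,::-1])
E
```

```text
{'time_s': 0.0, 'q': array([-1.45031164e+00,  1.81554625e-01,  1.60800950e+00,  2.51088944e-05,
        1.35374535e+00, -2.06256869e-01]), 'dq': array([ 0.00154242, -0.00128077, -0.00115603, -0.00069121, -0.0011983 ,
        0.00132169]), 'joint_efforts': array([-1.54761463e-03, -4.44885921e+01, -3.51336086e+01, -4.67673854e-04,
        9.29466274e-03,  1.68520336e-05]), 'eef_pos': array([ 0.18452801, -0.54397138,  0.20247581]), 'eef_rot': array([-8.57093629e-04,  9.86684727e-01,  1.62642283e-01,  4.90487807e-05]), 'wrist_force': array([ 0.42886192, -0.12405677, -0.05035382]), 'torque': array([-0.00737408, -0.0068275 , -0.03747236]), 'grasp_force': 0.0, 'opening': 1.0004982108868425}
top [[441.4, 0.0, 283.8], [0.0, 441.4, 218.2], [0.0, 0.0, 1.0]] [[-0.025, -0.997, 0.074, 0.475], [-0.999, 0.027, 0.028, -0.093], [-0.03, -0.073, -0.997, 1.093], [0.0, 0.0, 0.0, 1.0]]
side [[409.6, 0.0, 282.0], [0.0, 409.6, 211.5], [0.0, 0.0, 1.0]] [[0.996, -0.07, 0.059, 0.477], [-0.09, -0.662, 0.744, -0.787], [-0.013, -0.746, -0.665, 0.684], [0.0, 0.0, 0.0, 1.0]]
```

View pics/top.png

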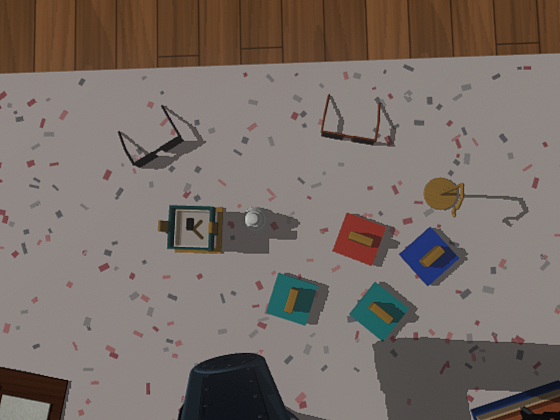

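View pics/side.png

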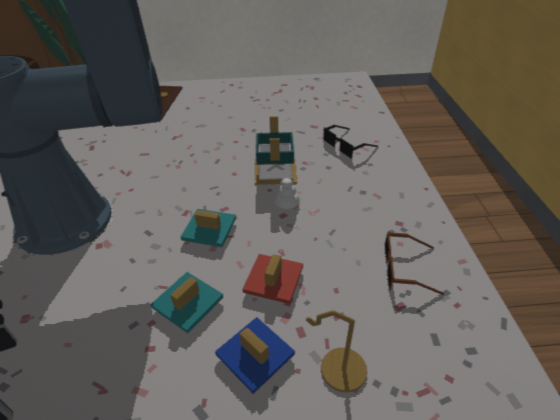

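The top view shows the coral lid at about (361,239) and the canister at (193,228), with hooks at (164,226) and (214,228). The pebbles at (252,217) are next to its -y side, and the key hook is at (440,195). Next I'll measure these.

```bash
cat >> h.py <<'E'
def rect(P,m):
    """min-area rectangle of the xy of masked points"""
    q=P[m][:,:2].astype(np.float32); r=cv2.minAreaRect(q*1000); return np.round(np.array(r[0]),1),np.round(r[1],1),round(r[2],2)
def big(m):
    n,l,s,_=cv2.connectedComponentsWithStats(m.astype(np.uint8)); return l==1+np.argmax(s[1:,4])
E
python3 - <<'E'
from h import *
for n,(lr,cr) in {"top":((361,239,45),(193,228,45)),"side":((275,278,45),(275,148,45))}.items():
    c=dict(np.load(f"pics/{n}.npz")); P=pts(c); hsv=cv2.cvtColor(c["color"],cv2.COLOR_RGB2HSV)
    H,S,V=[hsv[...,i].astype(int) for i in range(3)]; ok=c["z_map"]>0
    def win(a):
        m=np.zeros(ok.shape,bool); m[a[1]-a[2]:a[1]+a[2],a[0]-a[2]:a[0]+a[2]]=1; return m&ok
    red=big(((H<6)|(H>174))&(S>130)&win(lr)); 
    print(n,"red",red.sum(),"z",np.percentile(P[red][:,2],[5,50,95]).round(4), rect(P,red&(abs(P[...,2]-.022)<.006)))
    br=win(lr)&(P[...,2]>.050)&(P[...,2]<.066)
    print(" handle",br.sum(),np.median(P[br][:,2]),rect(P,big(br)))
    tl=(H>80)&(H<105)&(S>80)&win(cr)
    z=P[tl][:,2]; print(" teal",tl.sum(),np.percentile(z,[5,25,50,75,95]).round(4))
    zt=np.percentile(z,75); print(" collar",rect(P,tl&(abs(P[...,2]-zt)<.006)))
    hk=win(cr)&(P[...,2]>zt+.030)
    for k in range(1,4):
        nn,l,s,ce=cv2.connectedComponentsWithStats(hk.astype(np.uint8))
        if k<nn and s[k,4]>8: print("  hook",s[k,4],P[l==k].mean(0).round(4),P[l==k][:,2].max().round(4),rect(P,l==k))
    bs=win(cr)&(H>12)&(H<30)&(S>110)&(abs(P[...,2]-.006)<.006); print(" base",bs.sum(),rect(P,bs) if bs.sum()>5 else "")
E
```

```text
top red 1445 z [0.0188 0.0222 0.0256] (array([ 499.3, -242.4]), array([99.7, 98.8]), 67.62)
 handle 210 0.057960870318345514 (array([ 499. , -241.5]), array([55.2, 20.5]), 67.79)
 teal 338 [0.069  0.0945 0.0959 0.0974 0.0991]
 collar (array([534.1, 151.1]), array([100. ,  97.7]), 86.68)
  hook 63 [0.536  0.2053 0.1363] 0.1429 (array([536.5, 205.1]), array([24.2,  8.6]), 1.78)
  hook 41 [0.5305 0.0943 0.1389] 0.1446 (array([530.4,  95.8]), array([ 7.8, 22.1]), 87.64)
 base 328 (array([533.3, 149.9]), array([114.8, 114.4]), 86.68)
side red 1516 z [0.018  0.0221 0.0241] (array([ 499.6, -244.1]), array([102.2,  97.6]), 67.91)
 handle 239 0.05766869753137749 (array([ 498.4, -243.3]), array([57. , 20.1]), 68.76)
 teal 610 [0.0659 0.0744 0.084  0.0927 0.097 ]
 collar (array([534.2, 148.3]), array([103.3,  93.4]), 87.29)
  hook 73 [0.5352 0.2045 0.1329] 0.1433 (array([535.6, 204.5]), array([23. , 16.1]), 0.32)
  hook 75 [0.5289 0.0928 0.1335] 0.1427 (array([528.6,  93.3]), array([23.2, 10.7]), 2.87)
 base 151 (array([532.7, 135. ]), array([ 87.6, 110.7]), 86.44)
```

send_rows([
  [0, 0, 0, 39.4, -18.5, 0, -1],
  [0, 0, 0, 39.4, -18.5, 0, -1],
  [0, 0, 0, 39.4, -18.5, 0, -1],
  [0, 0, 0, 39.4, -18.5, 0, -1],
  [0, 0, 0, 39.4, -18.5, 0, -1],
  [0, 0, 0, 39.4, -18.5, 0, -1],
  [0, 0, 0, 39.4, -18.5, 0, -1],
  [0, 0, 0, 39.4, -18.5, 0, -1],
  [0, 0, 0, 39.4, -18.5, 0, -1],
  [0, 0, 0, 39.4, -18.5, 0, -1],
])

```text
time_s: 1.1
eef_pos: [0.4992, -0.2413, 0.2031]
eef_rot: [-0.0, 0.987, 0.163, -0.0]
wrist_force: [0.4, -0.8, 0.2]
opening: 1.001
grasp_force: 0.0
```

send_rows([
  [0, 0, -6.1, 0, 0, 0, -1],
  [0, 0, -6.1, 0, 0, 0, -1],
  [0, 0, -6.1, 0, 0, 0, -1],
  [0, 0, -6.1, 0, 0, 0, -1],
  [0, 0, -6.1, 0, 0, 0, -1],
  [0, 0, -6.1, 0, 0, 0, -1],
  [0, 0, -6.1, 0, 0, 0, -1],
  [0, 0, -6.4, 0, 0, 0, -1],
  [0, 0, 0, 0, 0, 0, -1],
  [0, 0, 0, 0, 0, 0, -1],
])

```text
time_s: 2.1
eef_pos: [0.4982, -0.2428, 0.203]
eef_rot: [-0.0, 0.831, 0.557, -0.0]
wrist_force: [0.0, -0.2, -0.3]
opening: 1.005
grasp_force: 0.0
```

```bash
cat >> h.py <<'E'
from scipy.spatial.transform import Rotation as R
def tool():
    o=ctrl.get_obs(); q=o["eef_rot"]; return o,R.from_quat(q,scalar_first=True).as_matrix(),np.array(o["eef_pos"])
def wpts():
    o,Rm,p=tool(); c=ctrl.camera("wrist"); E=np.eye(4); E[:3,:3]=Rm; E[:3,3]=p
    c["extrinsics"]=E@np.array(c["hand_eye"]); return c,pts(c)
def goto(x,y,z,a):
    """remaining tool-axis shift (mm) and turn (deg) to pose with tool x at angle a deg, tool z down"""
    o,Rm,p=tool(); a=np.radians(a); T=np.array([[np.cos(a),np.sin(a),0],[np.sin(a),-np.cos(a),0],[0,0,-1]])
    print("t",round(o["time_s"],2),"p",p.round(4),"a",np.degrees(np.arctan2(Rm[1,0],Rm[0,0])).round(2),"F",np.round(o["wrist_force"],2),"open",round(o["opening"],3),"grip",round(o["grasp_force"],1))
    print("shift",((np.array([x,y,z])-p)@Rm*1000).round(1),"shift after turn",((np.array([x,y,z])-p)@T*1000).round(1),"turn",np.degrees(R.from_matrix(Rm.T@T).as_rotvec()).round(2))
E
python3 - <<'E'
from h import *
c,P=wpts(); cv2.imwrite("pics/w1.png",c["color"][:,:,::-1])
hsv=cv2.cvtColor(c["color"],cv2.COLOR_RGB2HSV); H,S=hsv[...,0],hsv[...,1]
red=big(((H<6)|(H>174))&(S>130)&(c["z_map"]>0)); print(rect(P,red&(abs(P[...,2]-.022)<.006)),np.median(P[red][:,2]))
h=(np.hypot(P[...,0]-.499,P[...,1]+.2425)<.04)&(abs(P[...,2]-.058)<.005); print(h.sum(),rect(P,big(h)))
goto(.499,-.2425,.1,67.8)
E
```

```text
(array([ 499.8, -242.9]), array([100. ,  99.4]), 67.84) 0.022166318932003465
1214 (array([ 500. , -242.5]), array([55.3, 19.2]), 67.66)
t 2.15 p [ 0.4982 -0.2428  0.2031] a 67.67 F [-0.44  0.25  0.59] open 1.002 grip 0.0
shift [  0.5   0.7 103.1] shift after turn [  0.5   0.6 103.1] turn [-0.03 -0.01 -0.13]
```

View pics/w1.png

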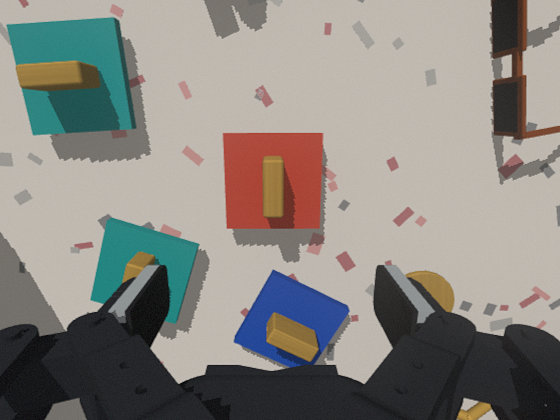

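The wrist view shows the lid at (272,182) with its handle upright at (273,187), so the tool is aligned with it. Descending.

send_rows([
  [0, 0, 0, 0.5, 1.2, 25, -1],
  [0, 0, 0, 0, 0, 25, -1],
  [0, 0, 0, 0, 0, 25, -1],
  [0, 0, 0, 0, 0, 25, -1],
  [0, 0, 0, 0, 0, 25, -1],
  [0, 0, 0, 0, 0, 20, -1],
  [0, 0, 0, 0, 0, 15, -1],
  [0, 0, 0, 0, 0, 10, -1],
  [0, 0, 0, 0, 0, 6, -1],
  [0, 0, 0, 0, 0, 0, -1],
])

```text
time_s: 3.15
eef_pos: [0.4995, -0.2428, 0.027]
eef_rot: [-0.0, 0.83, 0.558, -0.0]
wrist_force: [0.6, 0.8, 0.6]
opening: 0.998
grasp_force: 0.0
```

send_rows([
  [0, 0, 0, 0, 0, 0, 1],
  [0, 0, 0, 0, 0, 0, 1],
  [0, 0, 0, 0, 0, 0, 1],
  [0, 0, 0, 0, 0, 0, 1],
  [0, 0, 0, 0, 0, 0, 1],
  [0, 0, 0, 0, 0, 0, 1],
  [0, 0, 0, 0, 0, 0, 1],
  [0, 0, 0, 0, 0, 0, 1],
  [0, 0, 0, 0, 0, 0, 1],
  [0, 0, 0, 0, 0, 0, 1],
])

```text
time_s: 4.15
eef_pos: [0.4999, -0.243, 0.028]
eef_rot: [0.0, 0.83, 0.558, 0.0]
wrist_force: [-1.8, 0.3, 6.1]
opening: 0.192
grasp_force: 58.6
```

send_rows([
  [0, 0, 0, 0, 0, -3, 1],
  [0, 0, 0, 0, 0, -10, 1],
  [0, 0, 0, 0, 0, -20, 1],
  [0, 0, 0, 0, 0, -25, 1],
  [0, 0, 0, 0, 0, -25, 1],
  [0, 0, 0, 0, 0, -25, 1],
  [0, 0, 0, 0, 0, -25, 1],
  [0, 0, 0, 0, 0, -25, 1],
  [0, 0, 0, 0, 0, -20, 1],
  [0, 0, 0, 0, 0, 0, 1],
])

```text
time_s: 5.15
eef_pos: [0.5013, -0.2441, 0.2091]
eef_rot: [0.003, 0.83, 0.558, 0.001]
wrist_force: [0.4, 0.1, -1.7]
opening: 0.189
grasp_force: 58.8
```

```bash
python3 - <<'E'
from h import *
goto(.534,.150,.205,86.7)
E
```

```text
t 5.15 p [ 0.5013 -0.2441  0.2091] a 67.83 F [ 0.38  0.13 -1.68] open 0.189 grip 58.8
shift [ 377.3 -118.5    2.7] shift after turn [395.3  10.    4.1] turn [  0.34   0.16 -18.87]
```

send_rows([
  [0, 0, -3, 0, 0, 0, 1],
  [0, 0, -5, 0, 0, 0, 1],
  [0, 0, -6, 0, 0, 0, 1],
  [0, 0, -4.9, 0, 0, 0, 1],
  [0, 0, 0, 10, 0, 0, 1],
  [0, 0, 0, 25, 1, 0, 1],
  [0, 0, 0, 35, 1, 0, 1],
  [0, 0, 0, 35, 1, 0, 1],
  [0, 0, 0, 35, 1, 0, 1],
  [0, 0, 0, 35, 1, 0, 1],
])

```text
time_s: 6.15
eef_pos: [0.5139, -0.0663, 0.2045]
eef_rot: [-0.001, 0.728, 0.686, -0.0]
wrist_force: [0.2, 0.2, -1.7]
opening: 0.195
grasp_force: 58.8
```

send_rows([
  [0, 0, 0, 35, 1, 0, 1],
  [0, 0, 0, 35, 1, 0, 1],
  [0, 0, 0, 35, 1, 0, 1],
  [0, 0, 0, 35, 1, 0, 1],
  [0, 0, 0, 35, 1, 0, 1],
  [0, 0, 0, 25, 0, 0, 1],
  [0, 0, 0, 15, 0, 0, 1],
  [0, 0, 0, 5, 0, 0, 1],
  [0, 0, 0, 0, 0, 0, 1],
  [0, 0, 0, 0, 0, 0, 1],
])

```text
time_s: 7.15
eef_pos: [0.5321, 0.15, 0.2052]
eef_rot: [0.0, 0.727, 0.686, -0.0]
wrist_force: [0.6, 0.4, -1.4]
opening: 0.197
grasp_force: 58.8
```

```bash
python3 - <<'E'
from h import *
goto(.534,.150,.205,86.7)
for n in ("top","side"):
    c=cam(n); P=pts(c); np.savez(f"pics/{n}2.npz",**c); cv2.imwrite(f"pics/{n}2.png",c["color"][:,:,::-1])
    H,S,V=cv2.split(cv2.cvtColor(c["color"],cv2.COLOR_RGB2HSV)); red=((H<6)|(H>174))&(S>130)&(c["z_map"]>0)&(P[...,2]>.15)
    print(n,red.sum(),np.median(P[red],0).round(4),rect(P,red&(abs(P[...,2]-np.median(P[red][:,2]))<.005)))
    A=np.c_[P[red][:,:2]-P[red][:,:2].mean(0),np.ones(red.sum())]; z=P[red][:,2]; k=abs(z-np.median(z))<.005; print(" tilt",np.linalg.lstsq(A[k],z[k],rcond=None)[0].round(4))
w,_=wpts(); np.savez("pics/w2.npz",**w)
a=[cv2.imread("pics/top2.png")[140:340,100:400],cv2.imread("pics/side2.png")[50:250,150:450]]
w=cv2.resize(w["color"][:,:,::-1],(400,300))
cv2.imwrite("pics/m2.png",np.hstack([np.vstack([cv2.resize(x,(400,300)) for x in a]),np.vstack([w,0*w])]))
E
```

```text
t 7.15 p [0.5321 0.15   0.2052] a 86.66 F [ 0.6   0.35 -1.43] open 0.197 grip 58.8
shift [0.1 1.9 0.2] shift after turn [0.1 1.9 0.2] turn [-0.02  0.03 -0.04]
top 1239 [0.5257 0.1252 0.1993] (array([530.8, 131.9]), array([64.3, 98.7]), 85.77)
 tilt [-0.0011  0.0047  0.1993]
side 735 [0.5318 0.1283 0.1991] (array([531.9, 147.8]), array([101.6,  95.6]), 85.73)
 tilt [0.0007 0.0103 0.1991]
```

View pics/m2.png

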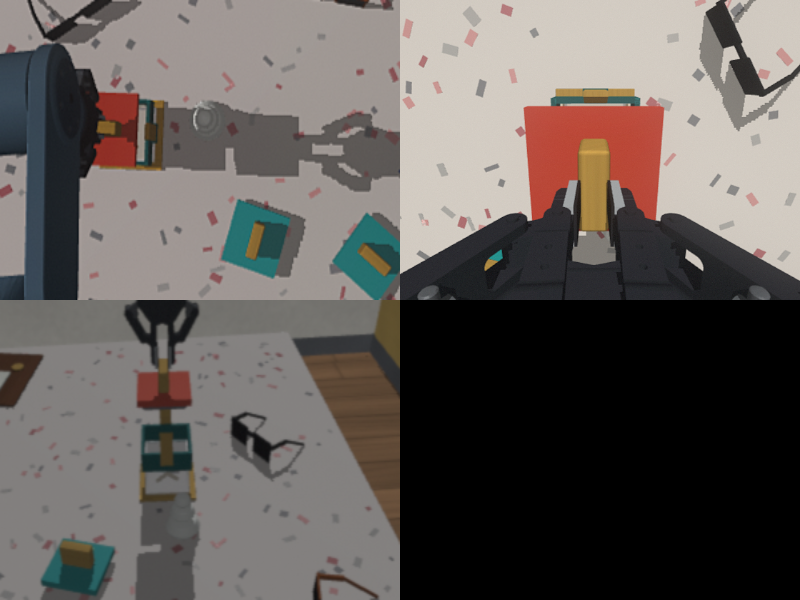

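The lid is held level over the canister at (593,160) in the combined picture, with the collar's far edge just behind it at (595,100). It needs about +1.9 mm in tool y and about 1° of turn. Then I'll lower it.

send_rows([
  [0, 0, -1, -0.4, 1.9, 0, 1],
  [0, 0, 0, 0, 0, 0, 1],
  [0, 0, 0, 0, 0, 8, 1],
  [0, 0, 0, 0, 0, 8, 1],
  [0, 0, 0, 0, 0, 8, 1],
  [0, 0, 0, 0, 0, 8, 1],
  [0, 0, 0, 0, 0, 8, 1],
  [0, 0, 0, 0, 0, 6, 1],
  [0, 0, 0, 0, 0, 4, 1],
  [0, 0, 0, 0, 0, 0, 1],
])

```text
time_s: 8.3
eef_pos: [0.5337, 0.1504, 0.1547]
eef_rot: [-0.0, 0.721, 0.693, -0.0]
wrist_force: [0.8, -0.5, -1.3]
opening: 0.196
grasp_force: 58.8
```

```bash
python3 - <<'E'
from h import *
goto(.534,.1496,.115,87)
c=cam("side"); w,P=wpts()
for n,x,Q in (("side",c,pts(c)),("wrist",w,P)):
    H,S,V=cv2.split(cv2.cvtColor(x["color"],cv2.COLOR_RGB2HSV)); red=((H<6)|(H>174))&(S>130)&(x["z_map"]>0)&(Q[...,2]>.1)
    zz=np.median(Q[red][:,2]); print(n,zz.round(4),rect(Q,red&(abs(Q[...,2]-zz)<.004)))
    tl=(H>80)&(H<105)&(S>80)&(abs(Q[...,2]-.096)<.006)&(np.hypot(Q[...,0]-.534,Q[...,1]-.15)<.1); print(" collar",tl.sum(),rect(Q,tl) if tl.sum()>20 else "")
a=cv2.resize(c["color"][50:200,200:350,::-1],(400,400)); b=cv2.resize(w["color"][:,:,::-1],(400,300))
cv2.imwrite("pics/m3.png",np.hstack([a,np.vstack([b,b[:100]*0])]))
E
```

```text
t 8.3 p [0.5337 0.1504 0.1547] a 87.72 F [ 0.77 -0.55 -1.33] open 0.196 grip 58.8
shift [-0.7  0.4 39.7] shift after turn [-0.7  0.3 39.7] turn [-0.07  0.01  0.72]
side 0.1485 (array([532.9, 149.5]), array([102.8,  95.6]), 87.22)
 collar 85 (array([533.5, 130.6]), array([67.9, 93.7]), 87.36)
wrist 0.1492 (array([533.8, 150.9]), array([99.7, 99.9]), 87.76)
 collar 553 (array([536.8, 199.1]), array([ 3.6, 99.4]), 87.35)
```

View pics/m3.png

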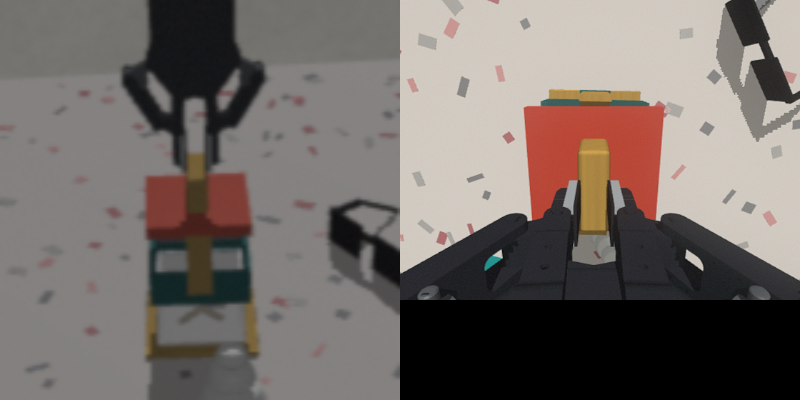

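The lid sits just above the hooks, seen at (200,205) in the side crop, and the wrist view shows a remaining error of about 0.7 mm and 0.4°. I'll correct that while feeling down.

send_rows([
  [0, 0, 0.4, -0.3, 0.6, 0, 1],
  [0, 0, 0, 0, 0, 1.5, 1],
  [0, 0, 0, 0, 0, 1.5, 1],
  [0, 0, 0, 0, 0, 1.5, 1],
  [0, 0, 0, 0, 0, 1.5, 1],
  [0, 0, 0, 0, 0, 1.5, 1],
  [0, 0, 0, 0, 0, 1.5, 1],
  [0, 0, 0, 0, 0, 1.5, 1],
  [0, 0, 0, 0, 0, 1.5, 1],
  [0, 0, 0, 0, 0, 0, 1],
])

```text
time_s: 9.4
eef_pos: [0.5346, 0.1501, 0.1431]
eef_rot: [-0.0, 0.723, 0.69, -0.0]
wrist_force: [-0.0, -0.2, -1.6]
opening: 0.192
grasp_force: 58.8
```

send_rows([
  [0, 0, 0, 0, 0, 0.8, 1],
  [0, 0, 0, 0, 0, 0.8, 1],
  [0, 0, 0, 0, 0, 0.8, 1],
  [0, 0, 0, 0, 0, 0.8, 1],
  [0, 0, 0, 0, 0, 0.8, 1],
  [0, 0, 0, 0, 0, 0.8, 1],
  [0, 0, 0, 0, 0, 0.8, 1],
  [0, 0, 0, 0, 0, 0.8, 1],
  [0, 0, 0, 0, 0, 0.8, 1],
  [0, 0, 0, 0, 0, 0, 1],
])

```text
time_s: 10.4
eef_pos: [0.5349, 0.1501, 0.1363]
eef_rot: [0.0, 0.723, 0.69, 0.0]
wrist_force: [0.8, 0.5, 1.9]
opening: 0.196
grasp_force: 59.4
```

send_rows([
  [0, 0, 0, 0, 0, 0.6, 1],
  [0, 0, 0, 0, 0, 0.6, 1],
  [0, 0, 0, 0, 0, 0.6, 1],
  [0, 0, 0, 0, 0, 0.6, 1],
  [0, 0, 0, 0, 0, 0.6, 1],
  [0, 0, 0, 0, 0, 0.6, 1],
  [0, 0, 0, 0, 0, 0.6, 1],
  [0, 0, 0, 0, 0, 0.6, 1],
  [0, 0, 0, 0, 0, 0.6, 1],
  [0, 0, 0, 0, 0, 0, 1],
])

```text
time_s: 11.4
eef_pos: [0.5349, 0.1502, 0.1308]
eef_rot: [0.0, 0.723, 0.69, 0.0]
wrist_force: [0.8, 1.3, 4.2]
opening: 0.189
grasp_force: 59.8
```

send_rows([
  [0, 0, 0, 0, 0, 0.5, 1],
  [0, 0, 0, 0, 0, 0.5, 1],
  [0, 0, 0, 0, 0, 0.5, 1],
  [0, 0, 0, 0, 0, 0.5, 1],
  [0, 0, 0, 0, 0, 0.5, 1],
  [0, 0, 0, 0, 0, 0.5, 1],
  [0, 0, 0, 0, 0, 0.5, 1],
  [0, 0, 0, 0, 0, 0.5, 1],
  [0, 0, 0, 0, 0, 0, 1],
  [0, 0, 0, 0, 0, 0, 1],
])

```text
time_s: 12.4
eef_pos: [0.5351, 0.1506, 0.1273]
eef_rot: [0.0, 0.723, 0.69, 0.001]
wrist_force: [0.4, 4.0, 6.6]
opening: 0.191
grasp_force: 59.3
```

send_rows([
  [0, 0, 0, 0, 0, 0.5, 1],
  [0, 0, 0, 0, 0, 0.5, 1],
  [0, 0, 0, 0, 0, 0.5, 1],
  [0, 0, 0, 0, 0, 0.5, 1],
  [0, 0, 0, 0, 0, 0.5, 1],
  [0, 0, 0, 0, 0, 0.5, 1],
  [0, 0, 0, 0, 0, 0.5, 1],
  [0, 0, 0, 0, 0, 0.5, 1],
  [0, 0, 0, 0, 0, 0, 1],
  [0, 0, 0, 0, 0, 0, 1],
])

```text
time_s: 13.4
eef_pos: [0.5344, 0.15, 0.1226]
eef_rot: [-0.0, 0.723, 0.69, -0.0]
wrist_force: [0.7, 1.3, 1.1]
opening: 0.193
grasp_force: 59.3
```

```bash
python3 - <<'E'
from h import *
goto(.5345,.150,.115,87.3)
c=cam("side"); w,P=wpts()
a=cv2.resize(c["color"][50:200,200:350,::-1],(400,400),interpolation=2); b=cv2.resize(w["color"][80:320,100:420,::-1],(400,300))
cv2.imwrite("pics/m4.png",np.hstack([a,np.vstack([b,b[:100]*0])]))
E
```

```text
t 13.4 p [0.5344 0.15   0.1226] a 87.32 F [0.71 1.28 1.07] open 0.193 grip 59.3
shift [-0.   0.1  7.6] shift after turn [-0.   0.1  7.6] turn [-0.03  0.    0.02]
```

View pics/m4.png

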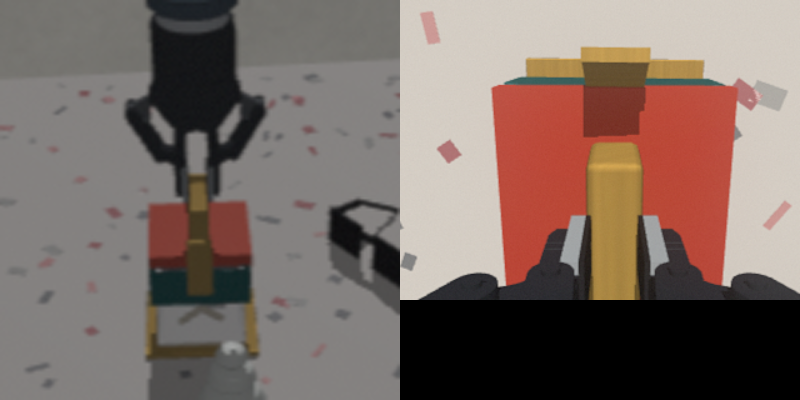

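The lid is centred between the hooks, with the far hook at (615,60) and the handle at (613,220), and the force has eased. The plate edges are sliding past the barbs, so I'll continue.

send_rows([
  [0, 0, 0, 0, 0, 0.5, 1],
  [0, 0, 0, 0, 0, 0.5, 1],
  [0, 0, 0, 0, 0, 0.5, 1],
  [0, 0, 0, 0, 0, 0.5, 1],
  [0, 0, 0, 0, 0, 0.5, 1],
  [0, 0, 0, 0, 0, 0.5, 1],
  [0, 0, 0, 0, 0, 0.5, 1],
  [0, 0, 0, 0, 0, 0.5, 1],
  [0, 0, 0, 0, 0, 0, 1],
  [0, 0, 0, 0, 0, 0, 1],
])

```text
time_s: 14.5
eef_pos: [0.5347, 0.15, 0.1187]
eef_rot: [0.0, 0.723, 0.69, 0.0]
wrist_force: [-0.4, 1.0, 0.8]
opening: 0.193
grasp_force: 59.4
```

send_rows([
  [0, 0, 0, 0, 0, 0.4, 1],
  [0, 0, 0, 0, 0, 0.4, 1],
  [0, 0, 0, 0, 0, 0.4, 1],
  [0, 0, 0, 0, 0, 0.4, 1],
  [0, 0, 0, 0, 0, 0.4, 1],
  [0, 0, 0, 0, 0, 0.4, 1],
  [0, 0, 0, 0, 0, 0, 1],
  [0, 0, 0, 0, 0, 0, 1],
  [0, 0, 0, 0, 0, 0, 1],
  [0, 0, 0, 0, 0, 0, 1],
])

```text
time_s: 15.5
eef_pos: [0.5341, 0.1499, 0.1158]
eef_rot: [-0.0, 0.723, 0.69, -0.001]
wrist_force: [-0.7, -0.6, -4.8]
opening: 0.191
grasp_force: 58.7
```

send_rows([
  [0, 0, 0, 0, 0, 0.3, 1],
  [0, 0, 0, 0, 0, 0.3, 1],
  [0, 0, 0, 0, 0, 0.3, 1],
  [0, 0, 0, 0, 0, 0.3, 1],
  [0, 0, 0, 0, 0, 0, 1],
  [0, 0, 0, 0, 0, 0, 1],
  [0, 0, 0, 0, 0, 0, 1],
  [0, 0, 0, 0, 0, 0, 1],
  [0, 0, 0, 0, 0, 0, 1],
  [0, 0, 0, 0, 0, 0, 1],
])

```text
time_s: 16.5
eef_pos: [0.5347, 0.1501, 0.1152]
eef_rot: [0.0, 0.723, 0.69, 0.0]
wrist_force: [0.2, 0.4, -1.3]
opening: 0.198
grasp_force: 59.3
```

send_rows([
  [0, 0, 0, 0, 0, 0.3, 1],
  [0, 0, 0, 0, 0, 0.3, 1],
  [0, 0, 0, 0, 0, 0.3, 1],
  [0, 0, 0, 0, 0, 0, 1],
  [0, 0, 0, 0, 0, 0, 1],
  [0, 0, 0, 0, 0, 0, 1],
  [0, 0, 0, 0, 0, 0, 1],
  [0, 0, 0, 0, 0, 0, 1],
  [0, 0, 0, 0, 0, 0, 1],
  [0, 0, 0, 0, 0, 0, 1],
])

```text
time_s: 17.5
eef_pos: [0.5347, 0.1501, 0.1143]
eef_rot: [-0.0, 0.723, 0.69, 0.0]
wrist_force: [-0.2, 0.1, -1.0]
opening: 0.195
grasp_force: 59.3
```

send_rows([
  [0, 0, 0, 0, 0, 0.3, 1],
  [0, 0, 0, 0, 0, 0.3, 1],
  [0, 0, 0, 0, 0, 0.3, 1],
  [0, 0, 0, 0, 0, 0, 1],
  [0, 0, 0, 0, 0, 0, 1],
  [0, 0, 0, 0, 0, 0, 1],
  [0, 0, 0, 0, 0, 0, 1],
  [0, 0, 0, 0, 0, 0, 1],
  [0, 0, 0, 0, 0, 0, 1],
  [0, 0, 0, 0, 0, 0, 1],
])

```text
time_s: 18.5
eef_pos: [0.5348, 0.1501, 0.1141]
eef_rot: [0.0, 0.723, 0.69, 0.0]
wrist_force: [-2.6, -1.2, 5.7]
opening: 0.194
grasp_force: 60.6
```

```bash
cat > chk.py <<'E'
from h import *
goto(.5345,.150,.115,87.3)
c=cam("side"); w,P=wpts()
for n,x,Q in (("side",c,pts(c)),("wrist",w,P)):
    H,S,V=cv2.split(cv2.cvtColor(x["color"],cv2.COLOR_RGB2HSV)); red=((H<6)|(H>174))&(S>130)&(x["z_map"]>0)&(Q[...,2]>.08)
    zz=np.median(Q[red][:,2]); print(n,zz.round(4),rect(Q,red&(abs(Q[...,2]-zz)<.004)))
    hk=(Q[...,2]>zz+.018)&(Q[...,2]<zz+.05)&(H>10)&(H<32)&(S>100)
    for s in (1,-1):
        m=hk&(abs((Q[...,1]-.15)*s-.055)<.014)&(abs(Q[...,0]-.534)<.03); print("  hook",s,m.sum(),Q[m].max(0).round(4) if m.sum() else "", (np.percentile((Q[m][:,1]),[2,50,98])-.15).round(4) if m.sum() else "")
a=cv2.resize(c["color"][50:200,200:350,::-1],(400,400),interpolation=2); b=cv2.resize(w["color"][80:320,100:420,::-1],(400,300))
cv2.imwrite("pics/chk.png",np.hstack([a,np.vstack([b,b[:100]*0])]))
E
python3 chk.py
```

```text
t 18.5 p [0.5348 0.1501 0.1141] a 87.33 F [-2.56 -1.23  5.69] open 0.194 grip 60.6
shift [-0.1 -0.3 -0.9] shift after turn [-0.1 -0.3 -0.9] turn [0.02 0.   0.03]
side 0.1082 (array([535. , 149.4]), array([105.1,  93.5]), 87.4)
  hook 1 27 [0.5438 0.2077 0.1415] [0.0498 0.0541 0.0573]
  hook -1 56 [0.5401 0.0984 0.1431] [-0.0611 -0.0576 -0.0533]
wrist 0.1083 (array([534.5, 150.4]), array([100.1,  99.9]), 87.38)
  hook 1 1067 [0.5492 0.21   0.1433] [0.0511 0.0564 0.0598]
  hook -1 1133 [0.5427 0.1014 0.1424] [-0.0544 -0.0524 -0.0495]
```

View pics/chk.png

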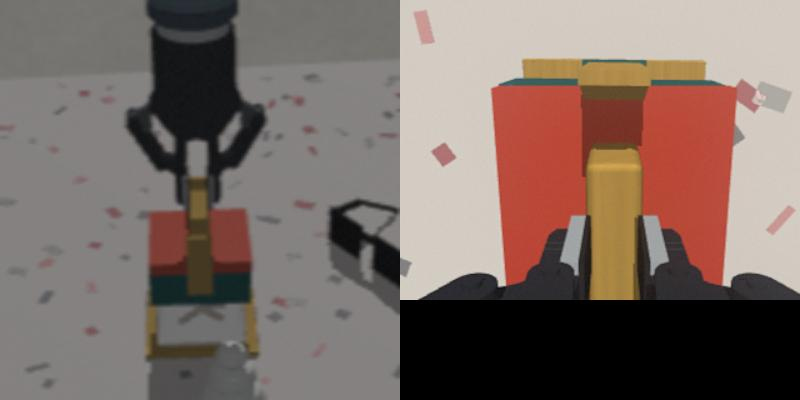

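The plate top is at z=0.108, and the far hook at (615,70) is upright over the plate edge. I'll press a little more to confirm it's on the rim.

send_rows([
  [0, 0, 0, 0, 0, 0.2, 1],
  [0, 0, 0, 0, 0, 0.2, 1],
  [0, 0, 0, 0, 0, 0.2, 1],
  [0, 0, 0, 0, 0, 0, 1],
  [0, 0, 0, 0, 0, 0, 1],
  [0, 0, 0, 0, 0, 0, 1],
  [0, 0, 0, 0, 0, 0, 1],
  [0, 0, 0, 0, 0, 0, 1],
  [0, 0, 0, 0, 0, 0, 1],
  [0, 0, 0, 0, 0, 0, 1],
])

```text
time_s: 19.6
eef_pos: [0.5348, 0.1501, 0.1141]
eef_rot: [0.0, 0.723, 0.69, 0.0]
wrist_force: [-4.8, -0.2, 8.9]
opening: 0.191
grasp_force: 61.3
```

The height is unchanged while the force rises, so it's seated on the rim. I'll ease off, then release.

send_rows([
  [0, 0, 0, 0, 0, -0.4, 1],
  [0, 0, 0, 0, 0, -0.4, 1],
  [0, 0, 0, 0, 0, 0, 1],
  [0, 0, 0, 0, 0, 0, 0.4],
  [0, 0, 0, 0, 0, 0, -0.2],
  [0, 0, 0, 0, 0, 0, -0.2],
  [0, 0, 0, 0, 0, 0, -0.2],
  [0, 0, 0, 0, 0, 0, -0.2],
  [0, 0, 0, 0, 0, 0, -0.2],
  [0, 0, 0, 0, 0, 0, -0.2],
])

```text
time_s: 20.6
eef_pos: [0.5347, 0.1501, 0.1136]
eef_rot: [0.0, 0.723, 0.69, 0.0]
wrist_force: [-0.0, 0.1, -0.6]
opening: 0.6
grasp_force: 0.0
```

send_rows([
  [0, 0, 0, 0, 0, -2, -0.2],
  [0, 0, 0, 0, 0, -5, -0.2],
  [0, 0, 0, 0, 0, -10, -0.2],
  [0, 0, 0, 0, 0, -20, -0.2],
  [0, 0, 0, 0, 0, -20, -0.2],
  [0, 0, 0, 0, 0, -20, -0.2],
  [0, 0, 0, 0, 0, -20, -0.2],
  [0, 0, 0, 0, 0, -10, -0.2],
  [0, 0, 0, 0, 0, 0, -0.2],
  [0, 0, 0, 0, 0, 0, -0.2],
])

```text
time_s: 21.6
eef_pos: [0.5344, 0.1501, 0.2202]
eef_rot: [-0.0, 0.723, 0.69, -0.0]
wrist_force: [-0.3, 0.2, -0.3]
opening: 0.599
grasp_force: 0.0
```

```bash
python3 chk.py
```

```text
t 21.6 p [0.5344 0.1501 0.2202] a 87.32 F [-0.28  0.16 -0.33] open 0.599 grip 0.0
shift [-1.000e-01  1.000e-01  1.052e+02] shift after turn [-1.000e-01  1.000e-01  1.052e+02] turn [-0.02  0.    0.02]
side 0.1082 (array([534.8, 146.7]), array([101.6,  93.3]), 87.37)
  hook 1 29 [0.5459 0.2069 0.1408] [0.0508 0.0536 0.0566]
  hook -1 55 [0.5401 0.0983 0.1432] [-0.0603 -0.057  -0.0518]
wrist 0.1083 (array([534.6, 150.1]), array([99.8, 99.3]), 87.4)
  hook 1 386 [0.549  0.2099 0.1433] [0.0509 0.0558 0.0596]
  hook -1 503 [0.5428 0.1009 0.1426] [-0.0578 -0.0531 -0.0499]
```

View pics/chk.png

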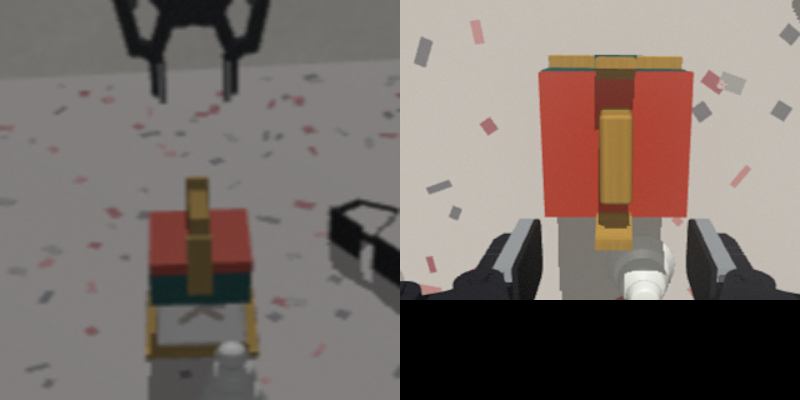

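The lid is seated and level at (615,140), both hooks are upright at (615,65) and (613,235), and the gripper is clear.

```bash
python3 -c "
from bench import ctrl
print(ctrl.hand_in())"
```

```text
the job is handed in; nothing more can be done
None
```

The coral-red lid is on the canister, pressed down to the rim with both hooks looking upright over its edges, and released. I handed the job in at about 22 s with the arm clear; the hand-in gave no verdict. The highest wrist force I read while pressing was about 10 N.

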